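# Take the charged battery out of the charger

### The arm

A 6-joint arm with a two-finger parallel gripper is mounted at the origin on the work surface. World frame = base frame: x ahead of the robot, y to its left, z up, the work surface at z = 0. Lengths are in m, angles in rad, forces in N, time in s.
With the tool pointing down it reaches from about 0.35 to 0.875 m from the base axis. Payload 4.2 kg.
Tool frame: the origin (TCP) lies midway between the tips of the shut fingers; the grasp point (between the pads) lies robot.grip_point_offset behind it (robot.grip_point_offset is the distance from the TCP to the grasp point, in m); z points along the fingers, y is the line along which they close (so a half turn about z gives the same grasp; the last joint's range is limited). The gripper opens to 87 mm and grips with 3 to 60 N. Pads are 19 mm wide; open, the fingers measure 117 mm over their backs; the gripper's body (75 mm by 190 mm) begins 51 mm behind the grasp point.
Start: joints at [-1.027, 0.385, 0.008, 0, -1.194, -0.259], TCP at [0.176, -0.6, 0.223] pointing down, gripper open.
Joint ranges: [-3.14, 3.14], [-1.21, 2.06], [-1.07, 1.41], [-3.16, 2.05], [-2.99, -0.16], [-3.1, 3.1]. Speed limits (rad/s): [2.79, 2.79, 3.14, 3.14, 3.14, 3.14].

### API

Orientations are given as a unit quaternion [x, y, z, w].
In Python, from rig import robot gives the robot as it stands. Calls block until the motion is done:
- robot.movep(position, orientation): joint-space move of the TCP to a pose.
- robot.servo_line(position, rotation=None, vel=0.15, until_force=None): straight line of the TCP; rotation=None keeps the orientation; vel is the mean speed in m/s. With until_force (N) it stops when the force on the tool has changed by that much, and returns True; else False.
- robot.move_joints(angles): joint-space move.
- robot.move_gripper(opening, grasp_force=None): finger opening in m; grasp_force is the grip in N (None keeps the last); returns when the fingers have stopped.
- robot.wait(seconds).
- robot.inverse_kinematics(position, orientation): joint angles nearest the present ones, or None.
- robot.state(): the state.
- robot.grab_frame(name): name is "side" or "top" or "wrist"; returns (picture, depth): 480x640x3 uint8, blue, green, red; 480x640 float32, m along the optical axis (not along the pixel's ray), 0 where there is no reading.
- robot.get_calibration(name): a dict with "fx", "fy", "cx", "cy" (pixels), "dist_coeffs" ([k1, k2, p1, p2, k3] as OpenCV has them; the pictures are not rectified), "R" (3x3) and "t" (3): a world point X has camera coordinates R X + t. Camera axes: x right, y down, z forward; pixel columns grow to the right and rows downward; lengths in m; the calibration is good to about 2 mm. A picture is of the moment at which its call begins: read the wrist's pose just before it. get_calibration takes no time and is no camera call; for the wrist camera it gives the pose at the moment of the call.
A pose or a line that the arm cannot do raises robot.MotionError and nothing moves.
- robot.finish_job(): hands the job in; it is judged then, once.
The state is a dict: "time": time; "joint_positions": joint angles; "joint_velocities": joint speeds; "effort": joint torques, N m; "tool_pos": TCP position; "tool_rot": TCP orientation; "ft_force": force on the tool from outside, world axes, zero at the start; "wrist_torque": the same for the moment, N m; "finger_gap": finger opening in m; "finger_force": force on a finger pad.
Only numpy, scipy, OpenCV 4.12 (cv2) and the standard library are available. Lean on these libraries where they do the work, as an engineer would, in place of code of your own. Each camera call takes 0.05 s, during which the arm holds its last target. There are 200 camera calls.

### The job

Somebody has left the amber solvent bottle standing right against the battery charger, where a finger has to go. First set it down upright in the dark grey spill tray, beside the jar, and let go of it; then pinch the two orange catches on the sides of the battery together, draw the battery straight up out of the charger and finish still holding it pinched, upright and well clear above the charger (its foot more than 5 cm over the charger's rim). Do not tip or drop the bottle, and leave the wire reel, the jar and the tester where they are.

Things in the scene. Friction and masses are not known exactly. Their poses are not given: they have to be found in the camera images.
- charger: Mid-grey desktop battery charger, fixed, 138 (x) x 80 (y) mm, rim 45 mm above the bench. Origin on the bench under its well's centre; x towards its high back (housing x -88 to +50 mm, a low lamp panel in front), y left, z up. Well 43 x 44 mm, floor at z = 12 mm, with a lip left and right that holds the battery's hooks; the battery slides straight up out of it with 1 mm play.
- pack: Black battery pack, 40 (x) x 42 (y) x 100 (z) mm, about 250 g, standing in the charger's well. Origin at the centre of its underside (12 mm above the bench when seated, its top then at 112 mm); axes as the charger's while seated, z up its length. Its orange catches stand out on its left (+y) and right (-y) sides.
- pack_pads (a point): The point midway between the two ribbed orange thumb pads of the catches, on the pack's middle axis, 71 mm above its underside (83 mm above the bench when seated). The pads are 24 mm wide (x) and 26 mm high; their faces, square to the pack's y, are 57 mm apart when free and 46 mm when pinched fully in.
- catch_left (a joint): Travel of the orange catch on the pack's +y side, in m: 0 sprung out (its hook 3.5 mm under the charger's lip), 0.0055 pressed fully in to its stop. It unhooks from about 0.004. Spring force 3 N at the start, 8 N fully in; grip with 15 to 40 N.
- catch_right (a joint): The same for the catch on the pack's -y side.
- bottle: Amber glass solvent bottle with blue screw cap, closed, full round body 58 mm in diameter up to 98 mm, sloping shoulder, cap 33 mm in diameter from 126 to 152 mm height; about 0.3 kg. Origin at the centre of its underside, z up its axis. It starts standing on the bench beside the charger's left or right side, 2 to 5 mm from it.
- tray: Dark grey plastic spill tray, fixed, 150 (x) x 210 (y) mm outside, walls 4 mm thick and 18 mm high, inner floor 4 mm above the bench. Origin on the bench under its centre; z up, x and y along its sides. The jar stands in it towards its +y end; the -y end is free.
- jar: Glass jar with white lid, 60 mm in diameter, 70 mm high, standing in the tray; origin at the centre of its underside. Stays where it is.
- reel: White reel of copper wire lying flat on the bench on the other side of the charger from the bottle, 56 mm in diameter, 30 mm high; origin at the centre of its underside. Stays where it is.
- tester: Orange handheld tester lying on the bench, 85 (x) x 172 (y) x 36 mm (about 46 mm with its dial); origin at the centre of its underside. Stays where it is.
Mind the look-alikes: they are no part of the job. What is shaped like the bottle but green is not meant. Of the things shaped like the pack, the black one is meant.

How it is judged:
On the way, in this order (a step that is already met when the one before it is completed fails the run):
1. the bottle stands upright on the floor of the tray, let go (z of bottle in the frame of tray below 0.01 m and x of bottle in the frame of tray between -0.075 and 0.075 m and y of bottle in the frame of tray between -0.105 and 0.105 m and angle between bottle's own z axis and vertical below 0.08 rad and contact force between the fingers and bottle below 0.05 N and contact force between bottle and tray above 0.5 N and linear speed of bottle below 0.03 m/s), for 0.2 s.
2. both catches are pinched in and the battery is lifted clear of the charger (height (world z) of pack above 0.095 m and value of joint each of catch_left, catch_right above 0.0035 m and contact force between pack and charger below 0.05 N), for 0.2 s.
At the end, for the whole second after the job is handed in: Battery held at rest by the fingers, both catches in over 3.5 mm, underside over 95 mm above the bench (50 mm over the rim), tilt under 0.3 rad, clear of charger and bottle; bottle at rest, released, on the tray floor, tilt under 0.08 rad; reel, jar, tester within 30 mm of their starts (all of step 1 and all of step 2 and angle between pack's own z axis and vertical below 0.3 rad and linear speed of pack below 0.05 m/s and contact force between the fingers and pack above 2 N and contact force between pack and bottle below 0.05 N and distance of each of reel, jar, tester from where it was at the start of the episode below 0.03 m); the arm keeps its last pose, push and grip.
It fails at once if the bottle is tipped by more than 0.5 rad (angle between bottle's own z axis and vertical above 0.5 rad).
It fails at once if the bottle is dropped (in the air, with nothing touching it, over 20 mm above the bench) (height (world z) of bottle above 0.02 m and contact force between bottle and anything else below 0.02 N).
It fails at once if the wire reel, the jar or the tester is moved by more than 30 mm (distance of any of reel, jar, tester from where it was at the start of the episode above 0.03 m).
It fails at once if the jar is tipped (angle between jar's own z axis and vertical above 0.5 rad).
It also fails if it takes over 58 s, if anything falls off the work surface, if the arm or the gripper's body presses on something with over 40 N, if the wrist force passes 120 N, or if a joint passes its speed limit or range.

## Working session

There is one attempt and no reset: what is moved stays moved. The work goes in short steps, each a Python script; the robot and the scene stay as the last script left them, time stands still between calls to the robot, and variables do not carry over. Pictures are saved under pics/ and viewed, at most 10 in all, crops included, and the job is handed in when it is done.

```bash
mkdir -p pics; cat > h.py <<'E'
import numpy as np, cv2
from rig import robot
def pts(depth,c):
    K=np.array([[c['fx'],0,c['cx']],[0,c['fy'],c['cy']],[0,0,1.]])
    h,w=depth.shape
    u,v=np.meshgrid(np.arange(w,dtype=np.float64),np.arange(h,dtype=np.float64))
    n=cv2.undistortPoints(np.stack([u.ravel(),v.ravel()],1).reshape(-1,1,2),K,np.array(c['dist_coeffs'],float)).reshape(h,w,2)
    P=np.dstack([n,np.ones((h,w))])*depth[...,None]
    W=(P-np.array(c['t']))@np.array(c['R'])
    W[depth<=0]=np.nan
    return W
E
python3 - <<'E'
from h import *
print(robot.grip_point_offset, robot.state()['tool_rot'], robot.state()['finger_gap'],robot.state()['time'])
for n in ('top','side'):
    c=robot.get_calibration(n); im,d=robot.grab_frame(n)
    cv2.imwrite(f'pics/{n}0.png',im); np.savez(f'{n}0.npz',im=im,d=d,W=pts(d,c))
    print(n,np.round(-np.array(c['R']).T@np.array(c['t']),3), (d>0).mean())
E
```

```text
0.0187 [-1.41811669e-01  9.89893030e-01  1.09443262e-03 -2.02165221e-04] 0.08713813199568952 0.0
top [0.46  0.009 0.768] 0.9960123697916666
side [ 0.418 -0.748  0.544] 0.9959733072916667
```

View pics/top0.png

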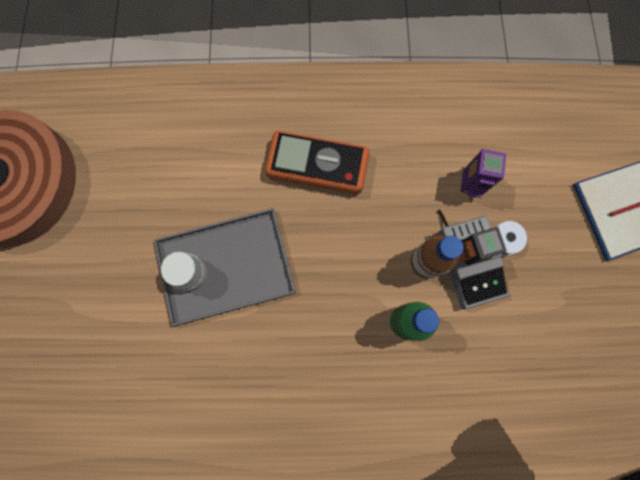

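View pics/side0.png

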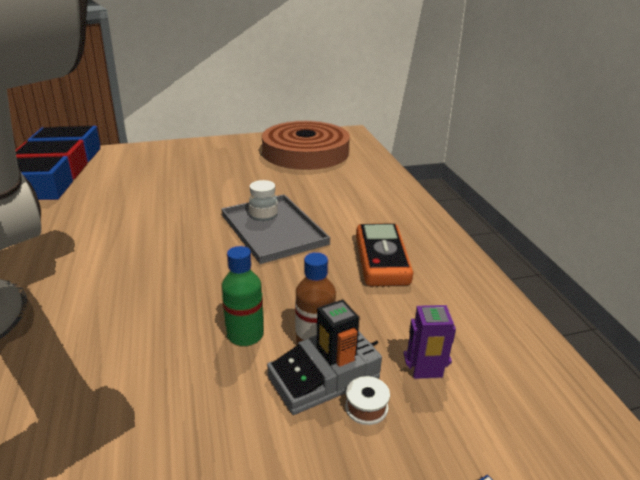

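Top view: the amber bottle has its cap at (449,247) and touches the left side of the charger. The charger is around (480,265), with the black pack's top at (488,243). The reel is at (511,237), the tray at (225,267), the jar at (182,271) and the tester at (318,162).

Look-alikes: bottles are amber (449,247) and green (425,320), and I take the amber one. Packs are black in the charger (488,243) and purple on the bench (485,172), and I take the black one. Next I'll confirm in a crop and measure.

```bash
python3 - <<'E'
from h import *
t=np.load('top0.npz'); s=np.load('side0.npz')
im=t['im'];W=t['W']
a=cv2.resize(im[200:350,370:570],None,fx=3.0,fy=3.0,interpolation=cv2.INTER_CUBIC)
cv2.imwrite('pics/crop0.png',a)
def sel(W,z0,z1,x0,x1,y0,y1):
    m=(W[...,2]>z0)&(W[...,2]<z1)&(W[...,0]>x0)&(W[...,0]<x1)&(W[...,1]>y0)&(W[...,1]<y1); return m
for p in [(449,247),(425,320),(488,243),(511,237),(225,267),(182,271),(318,162),(482,285),(455,230),(440,215)]:
    print(p,np.round(W[p[1],p[0]],3))
def rect(name,m,W):
    P=W[m][:,:2].astype(np.float32); r=cv2.minAreaRect(P*1000)
    print(name,len(P),np.round(r[0],1),np.round(r[1],1),round(r[2],1),'z',np.median(W[m][:,2]).round(4))
for nm,Wd in (('top',W),('side',s['W'])):
    b=Wd[247,449] if nm=='top' else None
    c=W[247,449]; g=W[320,425]; k=W[243,488]; r=W[237,511]; T=W[267,225]; J=W[271,182]
    def box(o,rr,z0,z1): return sel(Wd,z0,z1,o[0]-rr,o[0]+rr,o[1]-rr,o[1]+rr)
    print(nm)
    rect('cap',box(c,.026,.146,.158),Wd); rect('gcap',box(g,.026,.146,.158),Wd)
    rect('packtop',box(k,.035,.108,.117),Wd)
    rect('reel',box(r,.04,.026,.034),Wd)
    rect('rim',box(k,.09,.042,.048),Wd)
    rect('jar',box(J,.05,.066,.074),Wd)
    rect('trayrim',box(T,.15,.014,.021),Wd)
E
```

```text
(449, 247) [ 0.563 -0.174  0.152]
(425, 320) [ 0.464 -0.135  0.152]
(488, 243) [ 0.575 -0.246  0.113]
(511, 237) [ 0.599 -0.318  0.031]
(225, 267) [0.56  0.165 0.004]
(182, 271) [0.546 0.217 0.075]
(318, 162) [0.731 0.005 0.041]
(482, 285) [ 0.519 -0.259  0.037]
(455, 230) [ 0.609 -0.218  0.047]
(440, 215) [ 0.644 -0.206  0.007]
top
cap 421 [ 563.8 -177.8] [31.4 31.9] 35.4 z 0.1518
gcap 477 [ 464.  -137.2] [31.5 32.3] 86.3 z 0.1518
packtop 733 [ 576.5 -248.3] [39.2 44.5] 14.5 z 0.1123
reel 640 [ 601.5 -324.4] [54. 43.] 14.9 z 0.0298
rim 1400 [ 567.9 -221. ] [100.8 137.4] 15.1 z 0.0446
jar 471 [550.2 224.2] [52.6 52.6] 62.5 z 0.0732
trayrim 1117 [592.5 137.1] [195.9 285. ] 14.8 z 0.0176
side
cap 316 [ 563.8 -182.7] [31.5 31.9] 84.0 z 0.1513
gcap 306 [ 463.6 -142.3] [32.6 32.5] 4.5 z 0.1512
packtop 724 [ 576.6 -251.8] [41.5 43.8] 15.5 z 0.1121
reel 1389 [ 603.  -316.6] [74.2 63.7] 14.8 z 0.0299
rim 1676 [ 562.5 -216.4] [101.5 166.2] 21.2 z 0.0445
jar 237 [550.1 219.8] [51.4 55.2] 8.4 z 0.0727
trayrim 601 [590.9 134.3] [194.4 283.1] 14.4 z 0.0164
```

View pics/crop0.png

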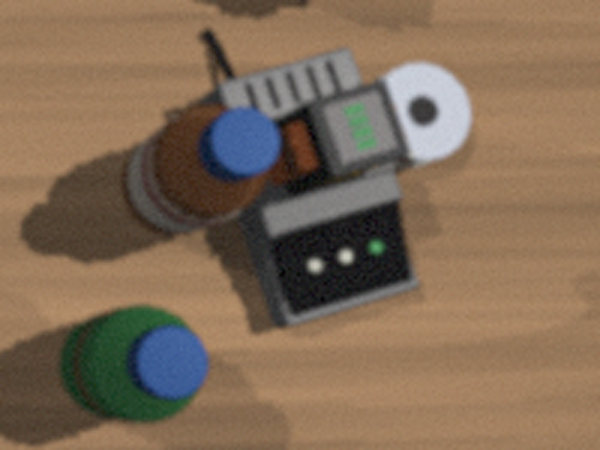

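The crop confirms it: the amber bottle is at top-view pixel (449,247), against the charger's left side, and the black pack is in the charger at (488,243). Cap z is 0.152 and pack top z is 0.112, and the bottle is 71 mm from the well axis in y, all as specified. Yaw is about 15°. The top and side cameras disagree by 4 mm in y, so I'll hover over the bottle and refine with the wrist camera.

```bash
cat >> h.py <<'E'
from scipy.spatial.transform import Rotation as Ro
def Q(deg):
    a=np.radians(deg); y=np.array([np.cos(a),np.sin(a),0]); z=np.array([0,0,-1.])
    return Ro.from_matrix(np.stack([np.cross(y,z),y,z],1)).as_quat()
def rect(name,W,o,rr,z0,z1):
    m=(W[...,2]>z0)&(W[...,2]<z1)&(np.hypot(W[...,0]-o[0],W[...,1]-o[1])<rr)
    P=W[m][:,:2].astype(np.float32)
    if len(P)<10: print(name,'none'); return
    r=cv2.minAreaRect(P*1000); v,u=np.where(m)
    print(name,len(P),np.round(r[0],1),np.round(r[1],1),round(r[2],1),'z',np.median(W[m][:,2]).round(4),'px',u.min(),u.max(),v.min(),v.max())
def st():
    s=robot.state(); print('t %.1f'%s['time'],'tcp',np.round(s['tool_pos'],4),'F',np.round(s['ft_force'],2),'gap %.4f'%s['finger_gap'],'ff',np.round(s['finger_force'],2)); return s
E
python3 - <<'E'
from h import *
for n in('top','side'):
    W=np.load(n+'0.npz')['W']; rect('tray',W,(.56,.165),.135,.014,.0205); rect('trayfloor',W,(.56,.165),.135,.002,.006)
for d in (15,-165):
    print(d,[None if q is None else np.round(q,2) for q in (robot.inverse_kinematics(p,Q(d)) for p in ([.564,-.18,.25],[.572,.122,.25]))])
def key(d):
    q=robot.inverse_kinematics([.564,-.18,.25],Q(d)); return 9 if q is None else abs(q[5])
d=min((15,-165),key=key); print('use',d)
robot.movep([.564,-.18,.27],Q(d)); robot.wait(.2)
st(); c=robot.get_calibration('wrist'); im,dd=robot.grab_frame('wrist'); W=pts(dd,c); cv2.imwrite('pics/w1.png',im)
rect('cap',W,(.564,-.18),.025,.146,.158); rect('pack',W,(.5765,-.25),.033,.108,.117); rect('reel',W,(.602,-.322),.04,.026,.034)
print(np.round(-np.array(c['R']).T@np.array(c['t']),3))
E
```

```text
tray 1064 [560.8 166.6] [149.8 211.6] 14.7 z 0.0175 px 154 295 208 326
trayfloor 7865 [558.9 165.7] [264.7 263.9] 46.5 z 0.0039 px 148 304 191 348
tray 588 [562.  162.4] [152.4 214.5] 14.4 z 0.0164 px 221 330 194 257
trayfloor 2514 [538.1 155.8] [195.7 214.6] 14.9 z 0.0034 px 216 330 200 263
15 [array([-0.04,  0.31, -0.03,  0.  , -1.23, -2.84]), array([ 0.49,  0.3 , -0.05,  0.  , -1.22,  2.92])]
-165 [array([-0.04,  0.31, -0.03,  0.  , -1.23,  0.3 ]), array([ 0.49,  0.3 , -0.05,  0.  , -1.22, -0.23])]
use -165
t 2.4 tcp [ 0.5637 -0.1807  0.2699] F [0.69 0.4  0.3 ] gap 0.0870 ff 0.0
cap 1567 [ 562.4 -180.9] [31.8 32.4] 16.0 z 0.1504 px 297 341 207 250
pack 2909 [ 574.6 -251. ] [40.4 42. ] 14.4 z 0.111 px 301 353 98 154
reel 2986 [ 598.3 -320.3] [55.6 55.7] 32.6 z 0.0286 px 291 350 13 83
[ 0.582 -0.256  0.431]
```

View pics/w1.png

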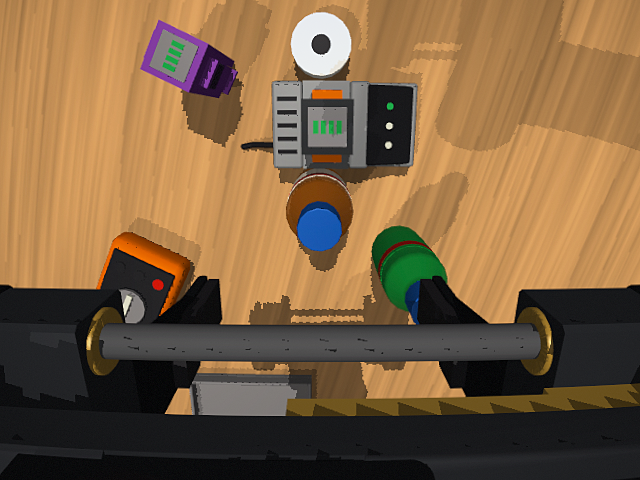

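The wrist view agrees: cap at (319,229), pack at (327,126) in the charger, and the gap between bottle and charger clear. I'll pick up the bottle by its cap.

```bash
python3 - <<'E'
from h import *
robot.move_gripper(.065,25)
robot.servo_line([.563,-.1808,.1213],vel=.1,until_force=6)
s=st(); 
assert s['tool_pos'][2]<.124
robot.move_gripper(.0,25); robot.wait(.2); s=st(); assert s['finger_gap']>.025
robot.servo_line([.563,-.1808,.14],vel=.04); st()
robot.servo_line([.563,-.1808,.23],vel=.1); st()
im,d=robot.grab_frame('side'); cv2.imwrite('pics/s1.png',im[150:450,150:550])
E
```

```text
t 4.8 tcp [ 0.5635 -0.1808  0.122 ] F [-0.5   0.31  0.8 ] gap 0.0649 ff 0.0
t 5.6 tcp [ 0.5632 -0.1808  0.1214] F [ 0.08  0.53 -0.01] gap 0.0324 ff 25.0
t 6.2 tcp [ 0.5628 -0.1807  0.14  ] F [ 0.98 -0.71 -2.69] gap 0.0322 ff 25.0
t 7.3 tcp [ 0.5624 -0.1807  0.229 ] F [ 0.48 -0.46 -3.63] gap 0.0323 ff 25.0
```

View pics/s1.png

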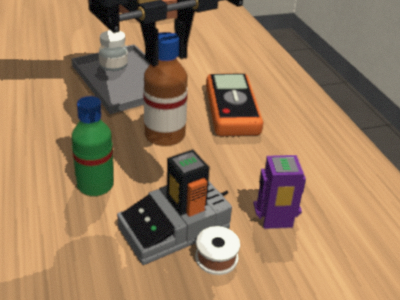

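The bottle hangs upright in the fingers (crop 165,95) and weighs about 3.6 N, as expected. Now I'll place it in the free end of the tray.

```bash
python3 - <<'E'
from h import *
robot.servo_line([.572,.121,.23],vel=.12); robot.servo_line([.572,.121,.14],vel=.08); robot.wait(.2); st()
print(robot.servo_line([.572,.121,.1225],vel=.02,until_force=2.0)); s=st()
assert s['tool_pos'][2]<.129
robot.wait(.2)
robot.move_gripper(.055); robot.wait(.3); st()
robot.servo_line([.572,.121,.25],vel=.12); robot.wait(.2)
for n in('top','side'):
    im,d=robot.grab_frame(n); W=pts(d,robot.get_calibration(n)); cv2.imwrite(f'pics/{n}2.png',im[150:350,100:400])
    rect(n+' cap',W,(.572,.121),.03,.14,.165); rect('jar',W,(.55,.222),.035,.066,.078)
E
```

```text
t 11.5 tcp [0.5722 0.1211 0.1405] F [ 0.16 -0.39 -3.04] gap 0.0324 ff 25.0
True
t 12.2 tcp [0.5721 0.121  0.1253] F [-0.17  0.09  4.3 ] gap 0.0324 ff 24.99
t 13.4 tcp [0.5706 0.1206 0.1237] F [ 0.43  1.17 -0.26] gap 0.0552 ff 0.0
top cap none
jar 316 [547.2 240.2] [47.  22.2] 20.7 z 0.0741 px 161 179 254 284
side cap 231 [572.1 118.6] [35.  32.3] 60.9 z 0.1533 px 272 289 164 178
jar 253 [548.1 222.2] [53.  47.4] 51.7 z 0.0731 px 250 273 180 194
```

View pics/side2.png

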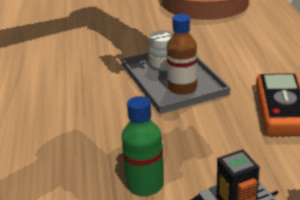

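The bottle stands upright in the tray (crop 182,60), released and beside the jar. On to the battery.

```bash
python3 - <<'E'
from h import *
p=np.array([.5755,-.2505])
d=min((104.7,-75.3),key=lambda d:abs(robot.inverse_kinematics([*p,.25],Q(d))[5])); print(d)
robot.servo_line([.5,.0,.25],vel=.2)
robot.movep([*p,.25],Q(d)); robot.move_gripper(.087,25); robot.wait(.3); st()
c=robot.get_calibration('wrist'); im,dd=robot.grab_frame('wrist'); W=pts(dd,c); cv2.imwrite('pics/w3.png',im)
rect('pack',W,p,.033,.108,.117); rect('pads',W,p,.04,.07,.1)
E
```

```text
104.7
t 17.9 tcp [ 0.5755 -0.2505  0.25  ] F [-0.93 -0.14 -0.41] gap 0.0874 ff 0.0
pack 2810 [ 574.7 -250.6] [40.9 42.1] 15.3 z 0.1109 px 293 348 196 247
pads 896 [ 570.3 -251.8] [32.7 58.7] 14.8 z 0.0937 px 285 356 187 231
```

View pics/w3.png

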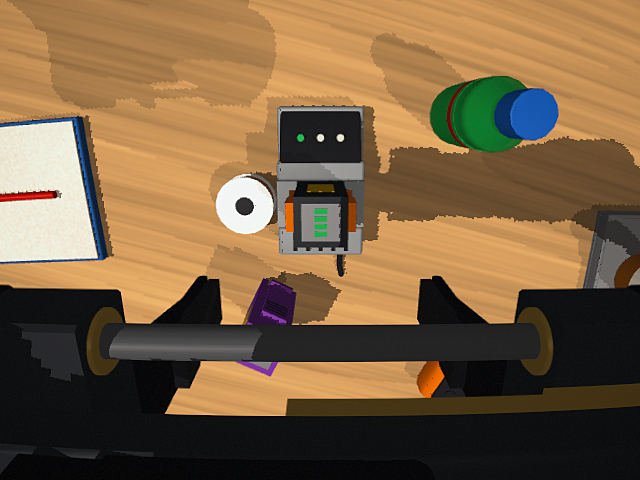

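Wrist view: pack top at (320,222), with both orange pads (290,212) and (352,212) clear on either side. I'll descend, pinch and check the side force before lifting.

```bash
python3 - <<'E'
from h import *
p=[.575,-.2506]
robot.servo_line([*p,.13],vel=.12)
print(robot.servo_line([*p,.0643],vel=.05,until_force=5)); s=st(); assert s['tool_pos'][2]<.067
robot.move_gripper(.060,28); robot.wait(.1); st()
robot.move_gripper(0,28); robot.wait(.3); st()
E
```

```text
False
t 20.6 tcp [ 0.5753 -0.2507  0.0647] F [-0.08  0.26 -0.54] gap 0.0869 ff 0.0
t 21.4 tcp [ 0.575  -0.2506  0.0643] F [-0.24  0.42  0.06] gap 0.0600 ff 0.0
t 22.2 tcp [ 0.5751 -0.2505  0.0649] F [-2.47  1.93  6.15] gap 0.0424 ff 28.0
```

The gap of 42.4 mm is less than the 46 mm expected on the pads. I'll look before lifting.

```bash
python3 - <<'E'
from h import *
im,d=robot.grab_frame('side'); cv2.imwrite('pics/s4.png',cv2.resize(im[260:420,230:450],None,fx=3.5,fy=3.5,interpolation=cv2.INTER_CUBIC))
st()
E
```

```text
t 22.3 tcp [ 0.5751 -0.2505  0.0649] F [-1.67  1.15  5.42] gap 0.0417 ff 28.0
```

View pics/s4.png

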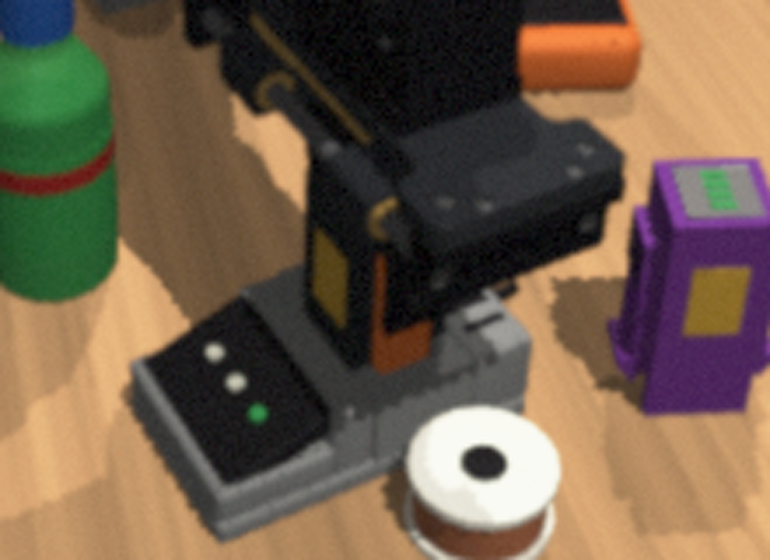

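The fingers are squarely on the orange catch (crop 400,300), with part of the catch showing below the fingertip. The gap may still be drifting, so I'll check the trend.

```bash
python3 - <<'E'
from h import *
for i in range(4): st(); robot.wait(.15)
E
```

```text
t 22.3 tcp [ 0.5751 -0.2505  0.0649] F [-1.67  1.15  5.42] gap 0.0417 ff 28.0
t 22.4 tcp [ 0.5751 -0.2505  0.0649] F [-1.23  1.36  5.68] gap 0.0422 ff 28.0
t 22.6 tcp [ 0.5751 -0.2505  0.0649] F [-1.7   2.19  6.38] gap 0.0421 ff 28.0
t 22.7 tcp [ 0.5751 -0.2505  0.0649] F [-2.04  2.13  5.63] gap 0.0423 ff 28.0
```

Stable and centred (side force about 2 N). I'll lift gently with a force guard.

```bash
python3 - <<'E'
from h import *
x,y,z=robot.state()['tool_pos']
p=[.575,-.2506]
print(robot.servo_line([*p,.075],vel=.02,until_force=18)); st()
im,d=robot.grab_frame('side'); W=pts(d,robot.get_calibration('side')); cv2.imwrite('pics/s5.png',cv2.resize(im[260:420,230:450],None,fx=3.5,fy=3.5,interpolation=cv2.INTER_CUBIC))
E
```

```text
False
t 23.6 tcp [ 0.5749 -0.2506  0.0748] F [ 0.63  0.71 -3.19] gap 0.0421 ff 28.0
```

View pics/s5.png

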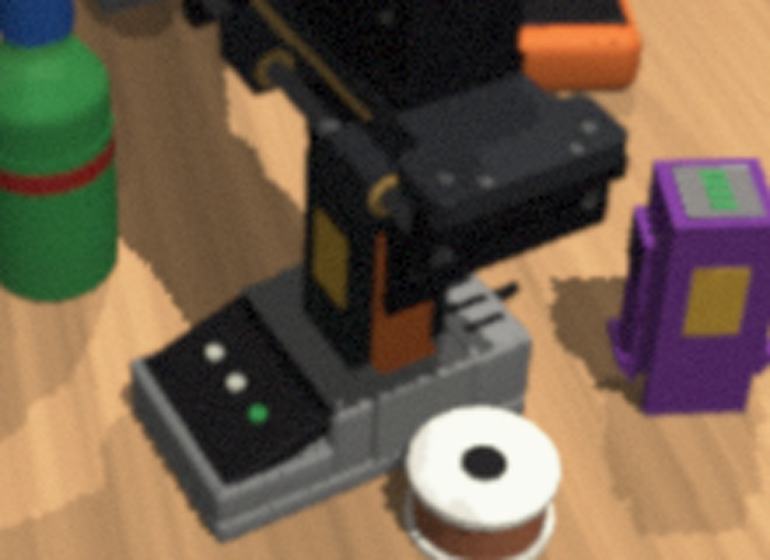

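The pack is rising with the fingers: its label top moved from row 232 to 208, and the load of about 3 N matches its weight. Unhooked, so I'll continue the lift.

```bash
python3 - <<'E'
from h import *
p=[.575,-.2506]
print(robot.servo_line([*p,.195],vel=.06,until_force=18)); robot.wait(.5); st()
im,d=robot.grab_frame('side'); cv2.imwrite('pics/s6.png',im[130:430,170:500])
W=pts(d,robot.get_calibration('side'))
m=(np.hypot(W[...,0]-.575,W[...,1]+.25)<.04)&(W[...,2]>.07)&(W[...,2]<.26)
print('lowest z above charger',np.round(np.percentile(W[m][:,2],[0,1,5]),3))
E
```

```text
False
t 26.2 tcp [ 0.575  -0.2506  0.195 ] F [-0.55  0.12 -3.5 ] gap 0.0421 ff 28.0
lowest z above charger [0.14  0.143 0.147]
```

View pics/s6.png

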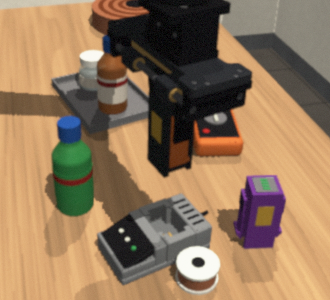

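The pack is held upright (crop 170,140) with its foot at about 0.14 m, well clear of the charger. The bottle stands in the tray, and the reel, jar and tester look undisturbed.

```bash
python3 - <<'E'
from rig import robot
print(robot.finish_job())
E
```

```text
the job is handed in; nothing more can be done
None
```

I've handed the job in, with no verdict returned: the amber bottle stands released and upright in the tray, and the black battery is held pinched and upright, its foot about 14 cm above the bench (roughly 9 cm over the charger's rim).

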